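# Master the bench bore gauge: seat the setting ring, then hold the recessed key

## Task

Master the bench bore gauge on the desk: put the steel setting ring over its upright plug, fully down and flat on the stop collar, and let go of it. Then take the small screwdriver from the wooden tool stand, reach its blade through the round hole in the gauge's sloped panel and hold the recessed red master-set key right down; never press that key before the ring is seated, and leave the other rings and the micrometer where they lie. Finish while still holding: the screwdriver stays in the grip with its blade keeping the key down, and the ring stays seated.

Things in the scene. Friction and masses are not known exactly. Their poses are not given: they have to be found in the camera images.
- setting_ring: Steel setting ring (master ring), thick-walled: 50 mm outside diameter, 22 mm bore, 15 mm thick, about 0.18 kg. Starts lying flat on the desk in a row with two other rings, their order varies (it is the middle-sized one, grey steel with a small bore). Origin: centre of its underside; z along the bore axis, up. Grasp across the outside.
- sample_ring_a: Bystander, to be left alone: steel ring, larger and thin-walled, 62 mm outside diameter, 16 mm thick, loose, flat on the desk. Origin: centre of its underside.
- sample_ring_c: Bystander, to be left alone: brass-coloured ring, 36 mm outside diameter, 20 mm thick, loose, flat on the desk. Origin: centre of its underside.
- micrometer: Bystander, to be left alone: outside micrometer with dark green frame, 52 x 130 x 15 mm, loose, flat on the desk near its front edge, left of the tool stand. Origin: centre of its underside.
- bore_gauge: Bench bore gauge, fixed to the desk at a place and yaw that vary. Grey base plate 200 (x) x 124 (y) x 17 mm; near its front (local -x) end stands the measuring plug on a post; behind it a wedge housing under a black panel, which slopes up away from the plug by 0.35 rad (20 degrees), from 45 mm high at its front edge to 85 mm at its back edge (display on the upper half). Origin: centre of the base's underside; x runs from the plug to the housing, z up.
- plug_seat (a point): Centre of the upper face of the gauge's stop collar, 50 mm above the desk, on the plug axis; z up. The collar is 32 mm across. The plug rises 23 mm above this point: 19.6 mm diameter, tapering over its top 6 mm to 13 mm at the tip. A seated ring has its underside centre here.
- key_aperture (a point): Centre of the mouth of the round hole in the sloped panel, on the upper face of its square aluminium surround. z is the hole's axis, pointing out of the panel (up and back toward the plug side, 0.35 rad from vertical); x runs up the slope, y across the panel. The hole is 10 mm wide and straight; the red key's flat top, 8.4 mm wide, lies 9 mm below this point along -z at rest and 13 mm below it when fully down.
- set_key (a joint): Travel of the recessed red master-set key into the panel along the hole's axis, m: 0 at rest, 0.004 fully down (stop). Spring-loaded: it takes about 1.4 N to start, 5 N to bring it fully down, and it springs back when let go.
- screwdriver: Small screwdriver with yellow handle, 160 mm long, 0.06 kg, standing upright, blade down, in a hole of the tool stand. Its own +y axis runs along the tool from the blade to the end of the handle (so +y points up at the start). The origin lies half way along its length but 9.6 mm off the tool's axis toward own -z: use the two points for points on the axis.
- screwdriver_tip (a point): End of the screwdriver's blade, on the tool's axis. The bare shank is 4 mm thick from here to 77 mm up; then the handle begins.
- screwdriver_handle (a point): Point on the screwdriver's axis in the middle of the handle's thick part, 124 mm from the blade's end and 35 mm below the handle's end; the handle is 20 mm thick from 19 mm below this point to 28 mm above it. Good place to grip.
- tool_stand: Wooden block with three 6 mm holes, fixed to the desk, 44 (x) x 92 (y) x 60 mm high, place and yaw vary. The screwdriver stands in the hole at y = +26 mm of the block, 50 mm deep; its handle begins about 27 mm above the block and ends 169 mm above the desk. A black hex key, up to about 105 mm above the desk, stays in the hole at y = -26 mm. Origin: centre of its underside.
- trace_unit: Black tracing machine, fixed furniture and an obstacle, not part of the job: base 350 (x) x 196 (y) x 70 mm, always at the same place just behind the tool stand, between the gauge on its left and the rings on its right; over the base a grey head up to 245 mm and a column up to 305 mm high. Carry things round in front of it. Origin: centre of its underside.
Things that resemble listed ones, but are neither listed nor needed, are in the scene too. What is shaped like the setting_ring but turquoise is not meant.

How it is judged:
On the way, in this order (a step that is already met when the one before it is completed fails the run):
1. the setting ring is over the plug, flat on the stop collar, and let go (horizontal distance between setting_ring and plug_seat below 0.003 m and z of setting_ring in the frame of plug_seat between -0.003 and 0.0025 m and angle between setting_ring's own z axis and vertical below 0.06 rad and contact force between the fingers and setting_ring below 0.1 N and linear speed of setting_ring below 0.02 m/s), for 0.2 s.
2. the screwdriver is in the grip, out of the stand (contact force between the fingers and screwdriver above 1 N and height (world z) of screwdriver_tip above 0.065 m), for 0.1 s.
At the end, for the whole second after the job is handed in: Ring on the collar over the plug (centred and in height within 3 mm, tilt under 0.06 rad), untouched by the fingers; screwdriver gripped, its blade at least 10 mm inside the hole pushing with at least 1.5 N, the red key at least 3 mm of its 4 mm down, all through the last second (horizontal distance between setting_ring and plug_seat below 0.003 m and z of setting_ring in the frame of plug_seat between -0.003 and 0.0025 m and angle between setting_ring's own z axis and vertical below 0.06 rad and contact force between the fingers and setting_ring below 0.1 N and value of joint set_key above 0.003 m and contact force between screwdriver and bore_gauge above 1.5 N and z of screwdriver_tip in the frame of key_aperture below -0.01 m and distance between screwdriver_tip and key_aperture below 0.018 m and contact force between the fingers and screwdriver above 1 N); the arm keeps its last pose, push and grip.
It fails at once if the red key is pressed while the setting ring is not seated on the gauge (value of joint set_key above 0.0015 m and not (horizontal distance between setting_ring and plug_seat below 0.003 m and z of setting_ring in the frame of plug_seat between -0.003 and 0.0025 m and angle between setting_ring's own z axis and vertical below 0.06 rad)).
It fails at once if the large sample ring is shifted by more than 30 mm (distance of sample_ring_a from where it was at the start of the episode above 0.03 m).
It fails at once if the brass-coloured ring is shifted by more than 30 mm (distance of sample_ring_c from where it was at the start of the episode above 0.03 m).
It fails at once if the micrometer is shifted by more than 30 mm (distance of micrometer from where it was at the start of the episode above 0.03 m).
It also fails if it takes over 64 s, if anything falls off the work surface, if the arm or the gripper's body presses on something with over 40 N, if the wrist force passes 120 N, or if a joint passes its speed limit or range.

## Robot

A 6-joint arm with a two-finger parallel gripper is mounted at the origin on a cart in front of the work surface, level with it; the furniture and walls round the work are solid. World frame = base frame: x ahead of the robot, y to its left, z up, the work surface at z = 0. Lengths are in m, angles in rad, forces in N, time in s.
With the tool pointing down it reaches from about 0.275 to 0.725 m from the base axis. Payload 15.9 kg.
Tool frame: the origin (TCP) lies at the centre of the arm's flange, where the gripper is bolted on; the fingertips stand 173 mm ahead of it and the grasp point (between the pads) lies 155 mm ahead of it (bot.grasp_offset is the distance from the TCP to the grasp point, in m); y points along the fingers, x is the direction in which the jaws open and shut, and the axes are right-handed (so a half turn about y gives the same grasp; the last joint's range is limited). The gripper opens to 85 mm and grips with 20 to 120 N. Pads are 22 mm wide; open, the fingers measure 114 mm over their backs; the gripper's body (76 mm by 85 mm) begins 54 mm behind the grasp point. The pads swing forward as they close: fully open they stand 13 mm farther back than shut.
Start: joints at [-1.309, 0.213, -0.034, 1.323, 0, 1.571], TCP at [0.129, -0.483, 0.405] pointing down, gripper open.
Joint ranges: [-2.98, 2.98], [-0.74, 1.72], [-1.14, 1.35], [-2.1, 2.04], [-1.57, 1.44], [-3.14, 3.14]. Speed limits (rad/s): [1.89, 1.89, 2.39, 2.57, 3.14, 3.14].

## Interface

Orientations are given as a unit quaternion [w, x, y, z].
In Python, from cell import bot gives the robot as it stands.
- The arm moves only by the shell command python3 -m pendant 'ROWS' [FORCE]. ROWS is JSON, a list of rows, each a list of 7 numbers: the turn, a rotation vector about the tool's x, y, z in degrees, then the shift along the tool's x, y, z in mm, then the finger opening in mm, from 0 to 85.4. In form: [[ax, ay, az, tx, ty, tz, hand], ...]. A call has 1 to 12 rows; each row is the pose to reach, as a shift and turn from the pose commanded when the call began, along the tool's axes at that moment; what a row does not reach only later rows make up. A row lasts 1/8 s, in which the tool goes at most 62.5 mm and 10.7 degrees, less where a joint would pass 70% of its speed; a pose out of reach is approached as far as the arm can. A call with a gripper value outside its range is refused whole. The fingers move at their own pace and stop on an object; FORCE is the grip in N (left out, the last holds). Time passes only in rows, so rows that repeat a pose let the fingers close. It gives the time, the measured TCP pose, the force and the opening at its end, in the units of the state.
- bot.sense(): the state, without advancing time (a new reading comes with each control period).
- bot.grab_frame(name): name is "scene" or "side" or "wrist"; returns a dict with "img" (420x560x3 uint8, red, green, blue), "z_map" (420x560 float32, m along the optical axis (not along the pixel's ray), 0 where there is no reading), "camera_matrix" (3x3 intrinsics, pixels), "R" (3x3) and "t" (3): a world point X has camera coordinates R X + t; the wrist camera has in their place "hand_eye" (4x4, takes a point from camera to tool coordinates, whose origin is the TCP and whose axes are the tool frame's). Camera axes: x right, y down, z forward; pixel columns grow to the right and rows downward; lengths in m; the calibration is good to about 2 mm. A picture is of the moment at which its call begins: read the wrist's pose just before it.
- bot.hand_in(): hands the job in, once; it reports no verdict.
The state is a dict: "clock": time; "q": joint angles; "qd": joint speeds; "tau": joint torques, N m; "eef_pos": TCP position; "eef_rot": TCP orientation; "ft_force": force on the tool from outside, world axes, zero at the start; "moment": the same for the moment, N m; "gripper_width": opening from 0.0 (shut) to 1.0 (fully open).
Only numpy, scipy, OpenCV 4.12 (cv2) and the standard library are available. Lean on these libraries where they do the work, as an engineer would, in place of code of your own. Each camera call takes 0.05 s, during which the arm holds its last target.

## Working session

There is one attempt and no reset: what is moved stays moved. The work goes in short steps, Python scripts to look and compute and a shell command to move; the robot and the scene stay as the last step left them, time stands still between calls to the robot, and variables do not carry over. Pictures are saved under pics/ and viewed, and the job is handed in when it is done.

```bash
ls; mkdir -p pics; python3 - <<'E'
from cell import bot
import cv2, numpy as np, pickle
s=bot.sense(); print({k:np.round(v,3) for k,v in s.items()}, bot.grasp_offset)
for n in ["scene","side","wrist"]:
    f=bot.grab_frame(n); pickle.dump(f,open(f'{n}0.pkl','wb'))
    cv2.imwrite(f'pics/{n}0.png',f['img'][:,:,::-1])
    print(n,f['camera_matrix'],f.get('R'),f.get('t'),f.get('hand_eye'))
E
```

```text
pics
{'clock': np.float64(0.0), 'q': array([-1.309,  0.213, -0.035,  1.324, -0.   ,  1.571]), 'qd': array([ 0.001, -0.   ,  0.   , -0.   , -0.   ,  0.001]), 'tau': array([-1.0000e-03, -6.8615e+01,  4.8712e+01,  1.7000e-02, -0.0000e+00,
       -0.0000e+00]), 'eef_pos': array([ 0.129, -0.483,  0.404]), 'eef_rot': array([ 0.561, -0.561,  0.431, -0.43 ]), 'ft_force': array([-0.398, -1.446,  0.214]), 'moment': array([0.032, 0.049, 0.004]), 'gripper_width': np.float64(1.004)} 0.1547
scene [[517.5417985    0.         279.62917361]
 [  0.         517.5417985  206.03958057]
 [  0.           0.           1.        ]] [[-0.56271235 -0.8266453  -0.00351464]
 [-0.44840506  0.30880368 -0.8387927 ]
 [ 0.69446938 -0.47042303 -0.54443958]] [0.19191478 0.34402957 0.78422537] None
side [[408.71832266   0.         273.78889601]
 [  0.         408.71832266 209.38497653]
 [  0.           0.           1.        ]] [[ 0.85449943 -0.51934812  0.01040426]
 [-0.19590337 -0.34074682 -0.91951807]
 [ 0.4810952   0.78368944 -0.39291001]] [-0.50007095  0.17462485  0.82316795] None
wrist [[364.68423371   0.         278.55979752]
 [  0.         364.68423371 212.47459329]
 [  0.           0.           1.        ]] None None [[ 9.99997798e-01  2.05074734e-03 -4.46177379e-04 -8.44989621e-04]
 [ 9.84095484e-04 -2.70407817e-01  9.62745368e-01  3.04884314e-02]
 [ 1.85369765e-03 -9.62743687e-01 -2.70409240e-01  6.79437500e-02]
 [ 0.00000000e+00  0.00000000e+00  0.00000000e+00  1.00000000e+00]]
```

View pics/scene0.png

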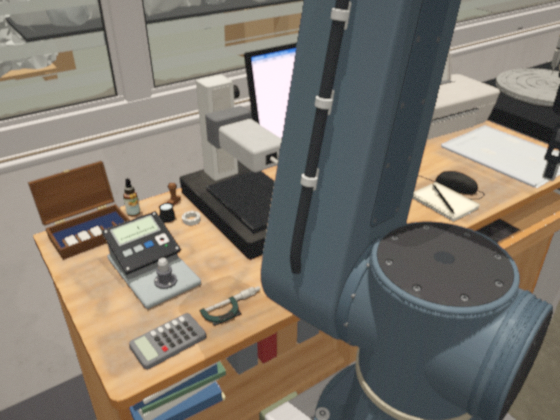

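View pics/side0.png

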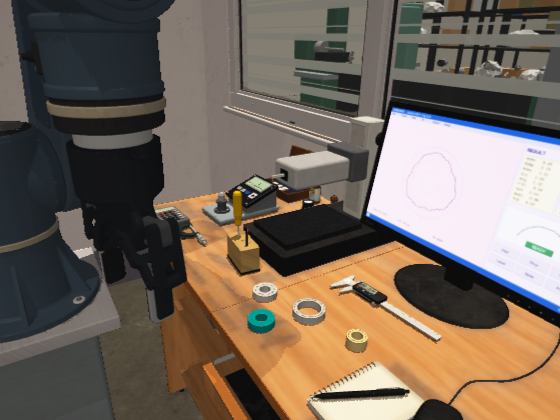

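View pics/wrist0.png

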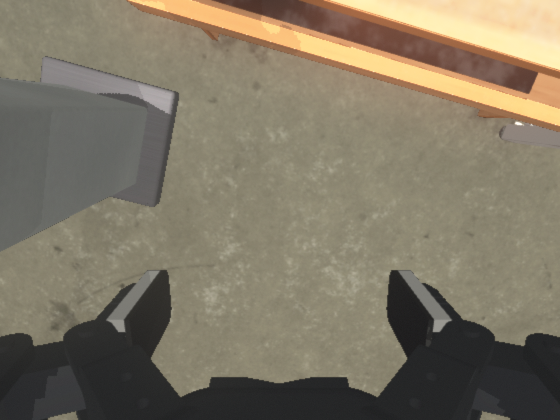

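```bash
cat > h.py <<'E'
import numpy as np, cv2, pickle
from scipy.spatial.transform import Rotation as Rot
def load(n): return pickle.load(open(f'{n}.pkl','rb'))
def pose(f):
    """cam->world R,t"""
    if 'Rcw' in f: return f['Rcw'],f['tcw']
    R=np.array(f['R']);t=np.array(f['t']);return R.T,-R.T@t
def snap(name,tag):
    from cell import bot
    s=bot.sense(); f=dict(bot.grab_frame(name))
    if name=='wrist':
        q=s['eef_rot'];Rt=Rot.from_quat([q[1],q[2],q[3],q[0]]).as_matrix()
        H=np.array(f['hand_eye']); f['Rcw']=Rt@H[:3,:3]; f['tcw']=Rt@H[:3,3]+s['eef_pos']
    pickle.dump(f,open(f'{tag}.pkl','wb')); cv2.imwrite(f'pics/{tag}.png',f['img'][:,:,::-1])
    return f
def ray(f,u,v):
    K=f['camera_matrix'];R,t=pose(f)
    return R@np.array([(u-K[0,2])/K[0,0],(v-K[1,2])/K[1,1],1.]),t
def onz(f,u,v,z):
    d,t=ray(f,u,v);return t+d*(z-t[2])/d[2]
def px(f,u,v):
    d,t=ray(f,u,v);return t+d*f['z_map'][int(round(v)),int(round(u))]
def cloud(f):
    K=f['camera_matrix'];R,t=pose(f);z=f['z_map'];v,u=np.mgrid[0:420,0:560]
    P=np.stack([(u-K[0,2])/K[0,0]*z,(v-K[1,2])/K[1,1]*z,z],-1)@R.T+t
    P[z<=0]=np.nan;return P
def proj(f,X):
    R,t=pose(f);c=R.T@(np.array(X)-t);K=f['camera_matrix'];return (K@c)[:2]/c[2]
def crop(f,tag,u0,u1,v0,v1,k):
    im=f['img'][v0:v1,u0:u1,::-1];cv2.imwrite(f'pics/{tag}.png',cv2.resize(im,None,fx=k,fy=k,interpolation=cv2.INTER_CUBIC))
E
python3 - <<'E'
from h import *
f=load('side0'); crop(f,'side0c',190,390,180,360,4-1)
g=load('scene0'); crop(g,'scene0c',80,280,170,370,3)
for n,(u,v) in dict(set=(264,292),big=(309,311),brass=(357,341),turq=(261,321)).items(): print(n,onz(f,u,v,0.008).round(3))
for p in [(238,198),(240,250)]: print(px(f,*p))
for p in [(164,262),(166,280),(162,239)]: print(px(g,*p))
E
```

```text
set [ 0.415 -0.241  0.008]
big [ 0.458 -0.338  0.008]
brass [ 0.48  -0.447  0.008]
turq [ 0.365 -0.317  0.008]
[ 0.43445124 -0.09378916  0.15925093]
[ 0.0654978  -0.84531607  0.4892045 ]
[0.50328567 0.16442239 0.07039522]
[0.49574355 0.16867917 0.03139715]
[0.59484012 0.13083594 0.05642114]
```

View pics/side0c.png

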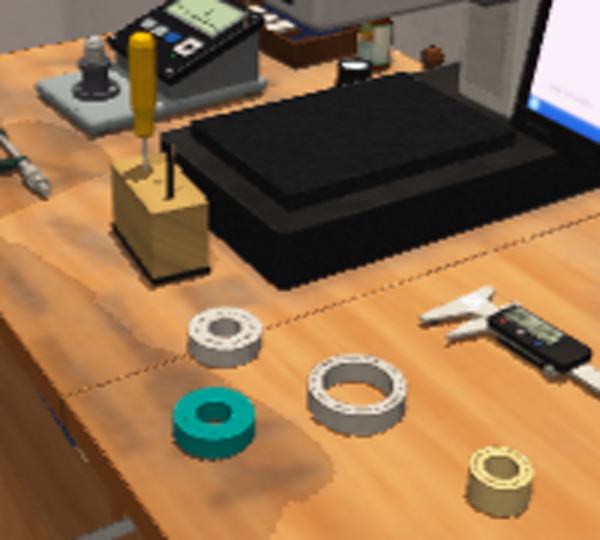

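View pics/scene0c.png

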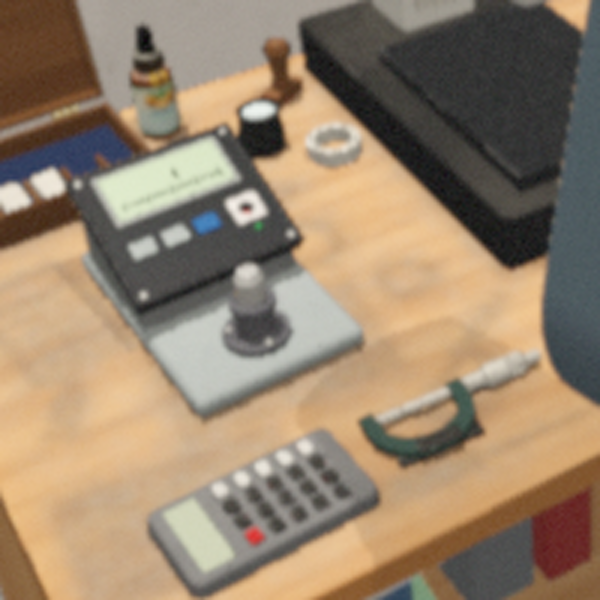

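```bash
python3 - <<'E'
from h import *
f=load('side0'); P=cloud(f); g=load('scene0'); G=cloud(g)
q=[0.561,-0.561,0.431,-0.43];print(Rot.from_quat([q[1],q[2],q[3],q[0]]).as_matrix().round(2))
# heightmaps: top view images
def top(P,I,tag):
    k=700; im=np.zeros((560,700,3),np.uint8)  # x:0.25..0.95(rows up), y:0.4..-0.5
    m=np.isfinite(P[...,0])&(P[...,2]>-0.01)&(P[...,2]<0.32)
    X=P[m];C=I[m]
    r=((0.85-X[:,0])/0.65*560).astype(int);c=((0.35-X[:,1])/0.8125*700).astype(int)
    o=np.argsort(X[:,2]);
    for rr,cc,col in zip(r[o],c[o],C[o]):
        if 0<=rr<560 and 0<=cc<700: im[rr:rr+2,cc:cc+2]=col[::-1]
    cv2.imwrite(f'pics/{tag}.png',im)
top(P,f['img'],'topside');top(G,g['img'],'topscene')
h=(P[...,2]>0.05)&(P[...,2]<0.07)&(P[...,0]<0.5)&(P[...,1]<0.0)&(P[...,1]>-0.2)
X=P[h];print(len(X),X.min(0),X.max(0))
# screwdriver handle: yellow
hsv=cv2.cvtColor(f['img'],cv2.COLOR_RGB2HSV)
m=(hsv[...,0]>18)&(hsv[...,0]<32)&(hsv[...,1]>170)&(P[...,2]>0.1)&(P[...,2]<0.18)&(P[...,0]>.3)
X=P[m];print(len(X))
for z in np.arange(.1,.17,.01):
    s=X[abs(X[:,2]-z)<.005]; print(z.round(2),len(s),np.median(s,0) if len(s) else '')
E
```

```text
[[ 0.26 -0.    0.97]
 [-0.97  0.    0.26]
 [-0.   -1.   -0.  ]]
1891 [-0.03230888 -0.19947042  0.05000138] [ 0.49992361 -0.00281875  0.06995942]
247
0.1 12 [ 0.43504607 -0.08774103  0.10212765]
0.11 21 [ 0.43483872 -0.08998983  0.1097057 ]
0.12 32 [ 0.43319884 -0.09074712  0.12042186]
0.13 35 [ 0.43432902 -0.09112908  0.13078013]
0.14 33 [ 0.43291184 -0.09024792  0.14023416]
0.15 40 [ 0.43243098 -0.09078124  0.15011104]
0.16 40 [ 0.43324146 -0.09050292  0.16079876]
0.17 34 [ 0.43478178 -0.0883268   0.16948041]
```

View pics/topside.png

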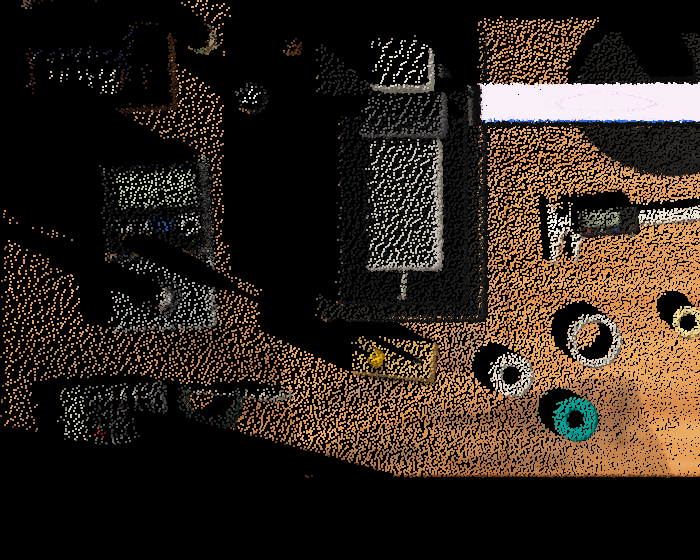

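View pics/topscene.png

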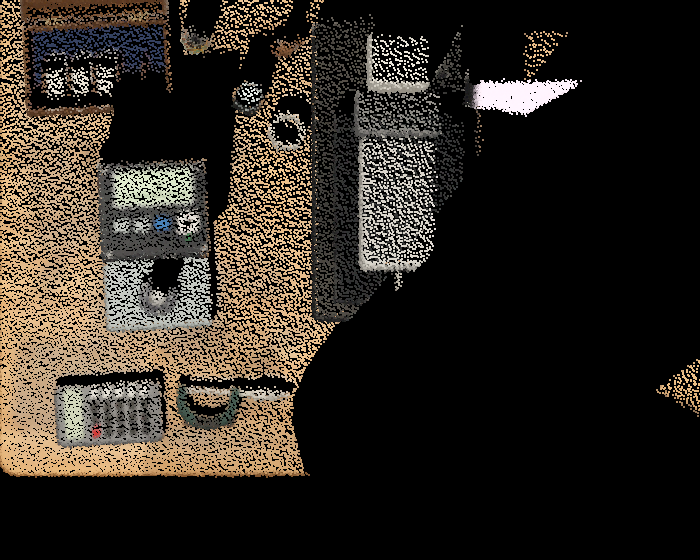

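```bash
cat >> h.py <<'E'
R0=np.array([[0,0,1.],[-1,0,0],[0,-1,0]])
def yawed(a,tilt=0): return Rot.from_euler('z',a,degrees=True).as_matrix()@R0@Rot.from_euler('x',tilt,degrees=True).as_matrix()
def rel(pos,R):
    from cell import bot
    s=bot.sense();q=s['eef_rot'];Rt=Rot.from_quat([q[1],q[2],q[3],q[0]]).as_matrix()
    print('turn',np.rad2deg(Rot.from_matrix(Rt.T@R).as_rotvec()).round(2),'shift',(Rt.T@(np.array(pos)-s['eef_pos'])*1000).round(1),'at',s['eef_pos'].round(4),'f',s['ft_force'].round(1),'w',round(float(s['gripper_width']),3),'t',s['clock'],'q',s['q'].round(2))
E
python3 - <<'E'
from h import *
rel([.415,-.241,.36],yawed(0))
E
```

```text
turn [ 1.0e-02  1.5e+01 -4.0e-02] shift [-159.7   44.5  338.5] at [ 0.1294 -0.4829  0.4044] f [-0.1  0.3  0.5] w 0.997 t 0.15 q [-1.31  0.21 -0.03  1.32 -0.    1.57]
```

```bash
python3 -m pendant '[[0,7,0,-60,10,120,75],[0,15,0,-120,30,240,75],[0,15,0,-160,44,338,75],[0,15,0,-160,44,338,75],[0,15,0,-160,44,338,75],[0,15,0,-160,44,338,75],[0,15,0,-160,44,338,75],[0,15,0,-160,44,338,75],[0,15,0,-160,44,338,75]]'
python3 - <<'E'
from h import *
snap('wrist','w1')
snap('scene','s1')
rel([.415,-.241,.36],yawed(0))
E
```

```text
clock: 1.27
eef_pos: [0.4137, -0.2417, 0.3609]
eef_rot: [-0.5, 0.5, -0.5, 0.5]
ft_force: [-1.1, -0.6, 0.8]
gripper_width: 0.877
turn [-0.01 -0.11  0.01] shift [-0.8  0.9  1.2] at [ 0.4138 -0.2418  0.3609] f [-0.2  0.  -0. ] w 0.877 t 1.375 q [-0.53  0.18 -0.18  1.2  -0.    2.61]
```

View pics/w1.png

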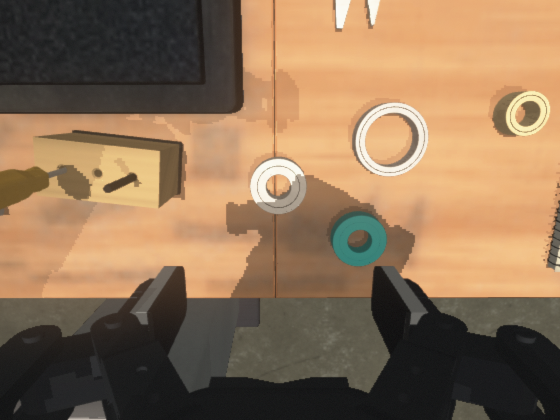

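```bash
python3 - <<'E'
from h import *
f=load('w1');P=cloud(f)
c=np.array([.413,-.241])
d=np.hypot(P[...,0]-c[0],P[...,1]-c[1])
print('table z',np.nanmedian(P[...,2][(d>.035)&(d<.06)]))
m=(d<.032)&(P[...,2]>.009)&(P[...,2]<.025)
X=P[m];print(len(X),np.median(X[:,2]))
print(cv2.minEnclosingCircle(X[:,:2].astype(np.float32)),X[:,:2].mean(0))
print(onz(f,278,186,.015))
crop(f,'w1c',230,330,140,230,6)
E
```

```text
table z 0.2431761832072698
2061 0.015272445876964302
((0.4165533483028412, -0.24050121009349823), 0.025145575404167175) [ 0.41730949 -0.24043508]
[ 0.41701586 -0.24046855  0.015     ]
```

View pics/w1c.png

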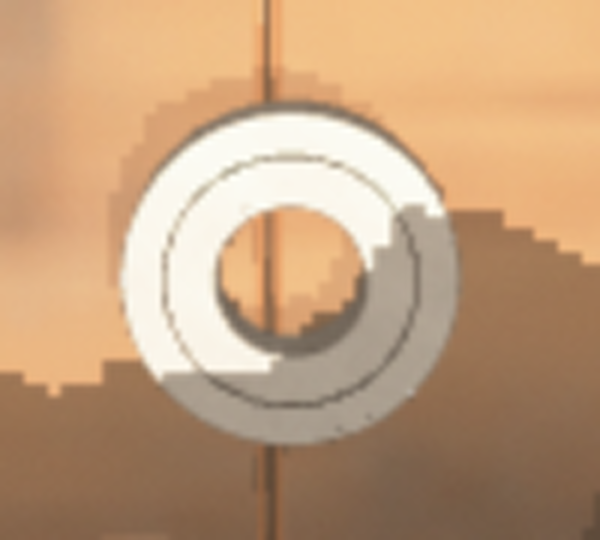

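```bash
python3 - <<'E'
from h import *
rel([.4168,-.2405,.175],yawed(0))
E
```

```text
turn [-0.01 -0.11  0.01] shift [ -1.3 185.9   3. ] at [ 0.4138 -0.2418  0.3609] f [-0.2  0.  -0. ] w 0.877 t 1.375 q [-0.53  0.18 -0.18  1.2  -0.    2.61]
```

```bash
python3 -m pendant '[[0,0,0,-1,60,3,75],[0,0,0,-1,120,3,70],[0,0,0,-1,165,3,70],[0,0,0,-1,180,3,70],[0,0,0,-1,184,3,70],[0,0,0,-1,184,3,70],[0,0,0,-1,184,3,70]]'
python3 - <<'E'
from h import *
snap('wrist','w2')
snap('side','d2')
rel([.4168,-.2405,.173],yawed(0))
E
```

```text
clock: 2.25
eef_pos: [0.4181, -0.2403, 0.1781]
eef_rot: [-0.5, 0.5, -0.499, 0.501]
ft_force: [-0.2, -0.3, -0.2]
gripper_width: 0.82
turn [-0.08  0.    0.05] shift [ 0.4  4.6 -1.1] at [ 0.4179 -0.2401  0.1776] f [ 0.3 -0.   0. ] w 0.818 t 2.35 q [-0.52  0.34 -0.47  0.75  0.    2.62]
```

View pics/w2.png

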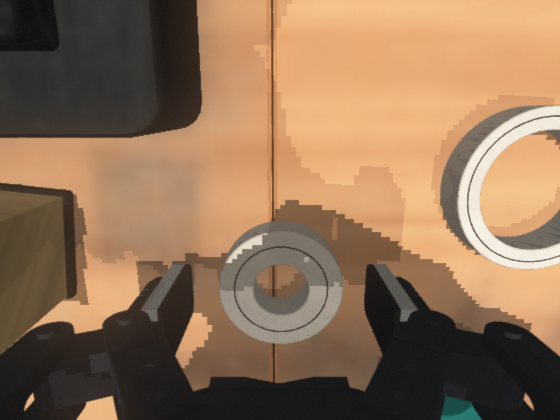

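View pics/d2.png

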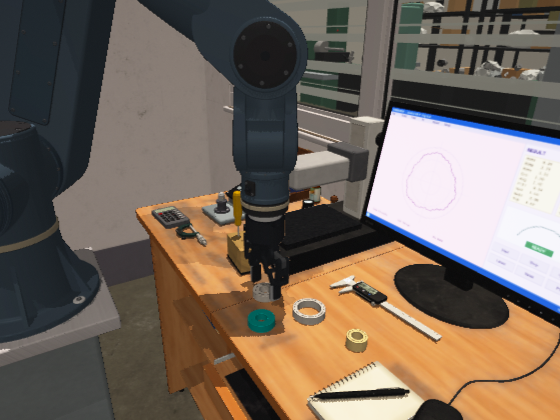

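```bash
python3 -m pendant '[[0,0,0,0,4,-1,70],[0,0,0,0,4,-1,44],[0,0,0,0,4,-1,44],[0,0,0,0,4,-1,44],[0,0,0,0,4,-1,44],[0,0,0,0,4,-1,44]]' 40
python3 - <<'E'
from h import *
snap('wrist','w3')
rel([.4168,-.2405,.173],yawed(0))
E
```

```text
clock: 3.1
eef_pos: [0.4164, -0.2399, 0.1729]
eef_rot: [-0.5, 0.5, -0.5, 0.5]
ft_force: [-3.7, 0.4, 7.4]
gripper_width: 0.565
turn [0.01 0.   0.  ] shift [ 0.6 -0.1  0.4] at [ 0.4164 -0.2399  0.1729] f [-3.3  1.2  7.9] w 0.565 t 3.15 q [-0.52  0.35 -0.48  0.74 -0.    2.62]
```

View pics/w3.png

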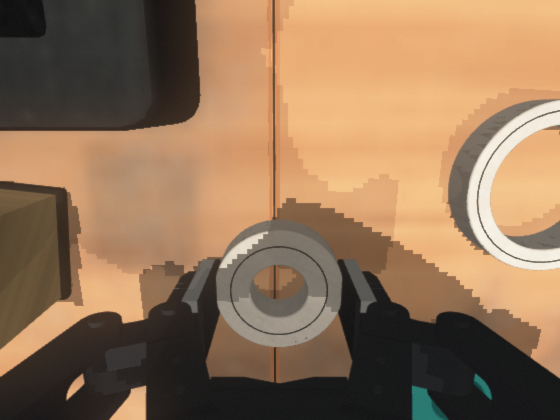

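```bash
python3 -m pendant '[[0,0,0,0,-50,0,44],[0,0,0,0,-112,-10,44],[0,0,0,0,-174,-40,44],[0,-10,0,-40,-225,-55,44],[0,-20,0,-90,-230,-55,44],[0,-30,0,-140,-230,-55,44],[0,-40,0,-190,-230,-55,44],[0,-50,0,-240,-230,-50,44],[0,-60,0,-290,-230,-40,44],[0,-70,0,-330,-230,-20,44],[0,-80,0,-370,-230,10,44],[0,-90,0,-405,-230,40,44]]'
python3 - <<'E'
from h import *
rel([.51,.165,.40],yawed(180))
E
```

```text
clock: 4.65
eef_pos: [0.457, 0.1668, 0.4026]
eef_rot: [-0.707, 0.707, 0.002, -0.002]
ft_force: [0.6, -0.8, -1.0]
gripper_width: 0.561
turn [-0.000e+00 -8.961e+01 -1.000e-02] shift [53.   2.5 -2.1] at [0.457  0.1668 0.4026] f [ 0.6 -0.8 -1. ] w 0.561 t 4.65 q [ 0.35  0.19 -0.07  1.31 -0.    1.91]
```

```bash
python3 -m pendant '[[0,-10,0,20,0,0,44],[0,-20,0,40,0,0,44],[0,-30,0,60,0,0,44],[0,-40,0,70,0,0,44],[0,-50,0,70,0,0,44],[0,-60,0,70,0,0,44],[0,-70,0,70,0,0,44],[0,-80,0,70,0,0,44],[0,-90,0,70,0,0,44],[0,-90,0,70,0,0,44],[0,-90,0,70,0,0,44]]'
python3 - <<'E'
from h import *
snap('wrist','w4'); snap('scene','s4'); snap('side','d4')
rel([.51,.165,.40],yawed(180))
E
```

```text
clock: 6.02
eef_pos: [0.5264, 0.1651, 0.4026]
eef_rot: [0.501, -0.501, -0.499, 0.499]
ft_force: [1.1, -1.0, -2.4]
gripper_width: 0.562
turn [-0.01 -0.12  0.  ] shift [-0.1  2.7 16.4] at [0.5264 0.1651 0.4027] f [ 0.3 -0.3 -2.5] w 0.56 t 6.175 q [0.3  0.32 0.1  1.35 0.   0.31]
```

View pics/w4.png

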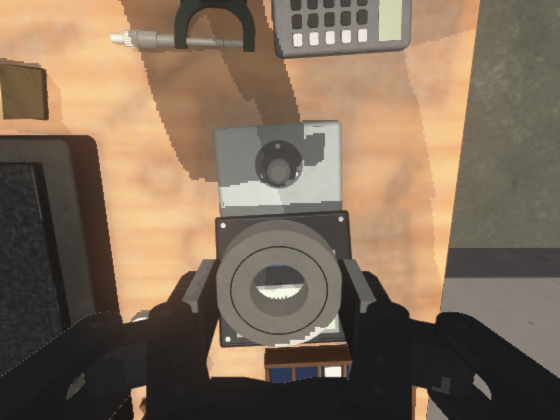

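View pics/s4.png

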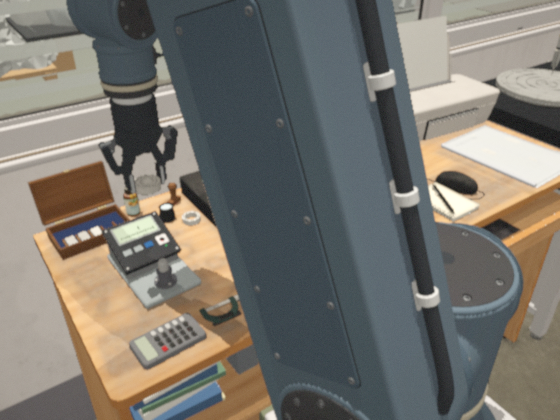

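```bash
python3 - <<'E'
from h import *
f=load('w4'); crop(f,'w4c',205,355,110,230,5)
P=cloud(f)
for v in range(150,192,4): print(v,[ '%.3f'%P[v,u,2] for u in range(250,310,5)])
E
```

```text
150 ['0.018', '0.018', '0.023', '0.023', '0.024', '0.023', '0.022', '0.024', '0.024', '0.024', '0.017', '0.017']
154 ['0.016', '0.018', '0.024', '0.024', '0.051', '0.050', '0.050', '0.050', '0.022', '0.023', '0.019', '0.017']
158 ['0.019', '0.018', '0.023', '0.048', '0.050', '0.051', '0.049', '0.050', '0.050', '0.024', '0.024', '0.017']
162 ['0.019', '0.024', '0.023', '0.050', '0.052', '0.069', '0.069', '0.062', '0.049', '0.022', '0.025', '0.018']
166 ['0.017', '0.022', '0.024', '0.051', '0.069', '0.073', '0.073', '0.070', '0.052', '0.051', '0.024', '0.018']
170 ['0.016', '0.017', '0.024', '0.051', '0.072', '0.074', '0.073', '0.073', '0.060', '0.051', '0.022', '0.017']
174 ['0.018', '0.017', '0.023', '0.051', '0.074', '0.074', '0.074', '0.074', '0.051', '0.051', '0.022', '0.017']
178 ['0.019', 'nan', '0.024', '0.049', '0.071', '0.074', '0.075', '0.073', '0.050', '0.023', '0.019', '0.018']
182 ['0.018', '0.017', '0.018', '0.024', '0.050', '0.069', '0.071', '0.050', '0.048', '0.016', '0.017', '0.016']
186 ['0.018', '0.017', '0.015', '0.016', '0.023', '0.050', '0.049', '0.022', '0.018', '0.017', '0.017', '0.017']
190 ['0.017', '0.016', '0.016', '0.017', '0.017', '0.017', '0.018', '0.018', '0.018', '0.017', '0.018', '0.018']
```

View pics/w4c.png

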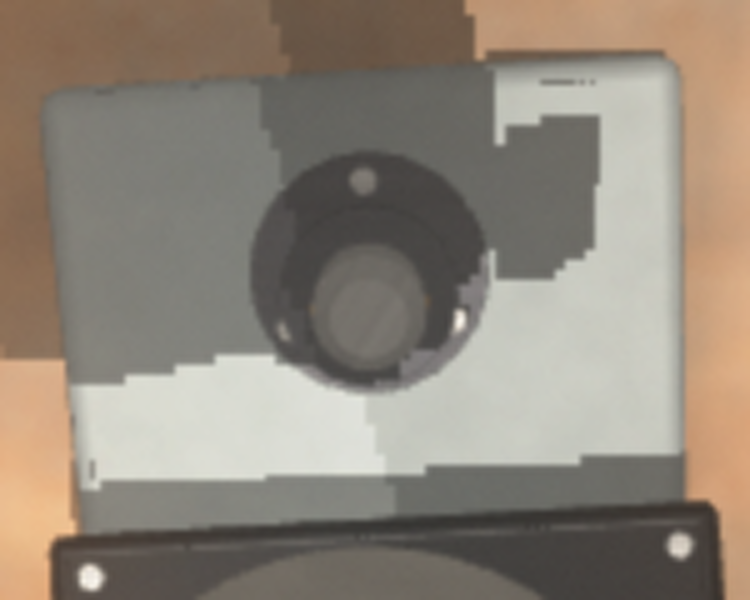

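```bash
python3 - <<'E'
from h import *
f=load('w4');P=cloud(f)
for u,v,z in [(278.6,172.6,.067),(278.2,175,.073),(278.6,169.8,.05),(278.8,164.4,.023)]: print(onz(f,u,v,z).round(4))
c=np.array([.496,.166]);d=np.hypot(P[...,0]-c[0],P[...,1]-c[1])
for a,b in [(.047,.053),(.021,.0265),(.071,.077)]:
    X=P[(d<.03)&(P[...,2]>a)&(P[...,2]<b)]; print(a,len(X),X.mean(0).round(4),cv2.minEnclosingCircle(X[:,:2].astype(np.float32)))
# scene/side check
for n in ['s4','scene0','side0']:
    g=load(n);G=cloud(g);d=np.hypot(G[...,0]-c[0],G[...,1]-c[1]);X=G[(d<.02)&(G[...,2]>.06)];print(n,len(X),X.mean(0))
# base edges
for (u,v) in [(205+45/5,110+95/5),(205+675/5,110+60/5),(205+685/5,110+480/5),(205+78/5,110+500/5)]: print('base',onz(f,u,v,.017).round(4))
for (u,v) in [(205+91/5,110+577/5),(205+680/5,110+546/5)]: print('screw',px(f,u,v).round(4))
E
```

```text
[0.5077 0.1662 0.067 ]
[0.5087 0.1659 0.073 ]
[0.508  0.1662 0.05  ]
[0.5071 0.1664 0.023 ]
0.047 554 [0.5051 0.1659 0.0502] ((0.5073822736740112, 0.16602949798107147), 0.016087166965007782)
0.021 688 [0.4987 0.1659 0.0234] ((0.5072234869003296, 0.16592344641685486), 0.022986069321632385)
0.071 270 [0.507  0.1658 0.073 ] ((0.5073556900024414, 0.16566874086856842), 0.007998219691216946)
s4 2335 [0.49136731 0.16727751 0.38992897]
scene0 84 [0.50327132 0.16824201 0.0681516 ]
side0 40 [0.50430315 0.15840223 0.06859534]
base [0.4741 0.1049 0.017 ]
base [0.4679 0.2244 0.017 ]
base [0.55   0.2299 0.017 ]
base [0.5539 0.1076 0.017 ]
screw [0.5603 0.1145 0.0482]
screw [0.5545 0.224  0.0482]
```

```bash
python3 - <<'E'
from h import *
f=load('w4');P=cloud(f)
c=np.array([.5264,.1651]);d=np.hypot(P[...,0]-c[0],P[...,1]-c[1])
m=(d<.04)&(P[...,2]>.2)&(P[...,2]<.30)
print(np.histogram(P[m][:,2],bins=20))
X=P[(d<.035)&(P[...,2]>.238)&(P[...,2]<.252)]
crop(f,'w4r',200,360,210,350,5)
zt=np.median(X[:,2]);print(len(X),zt,cv2.minEnclosingCircle(X[:,:2].astype(np.float32)))
E
```

```text
(array([ 345,  543,  688, 1126, 9604,  443,  495,  518,  576,  512,  524,
        949,  302,  594,  819, 1389,  912,  135,  120,  766]), array([0.22967259, 0.23318886, 0.23670512, 0.24022139, 0.24373765,
       0.24725391, 0.25077018, 0.25428644, 0.25780271, 0.26131897,
       0.26483523, 0.2683515 , 0.27186776, 0.27538403, 0.27890029,
       0.28241655, 0.28593282, 0.28944908, 0.29296535, 0.29648161,
       0.29999787]))
11542 0.24475492794167447 ((0.5188173055648804, 0.16508135199546814), 0.034208595752716064)
```

View pics/w4r.png

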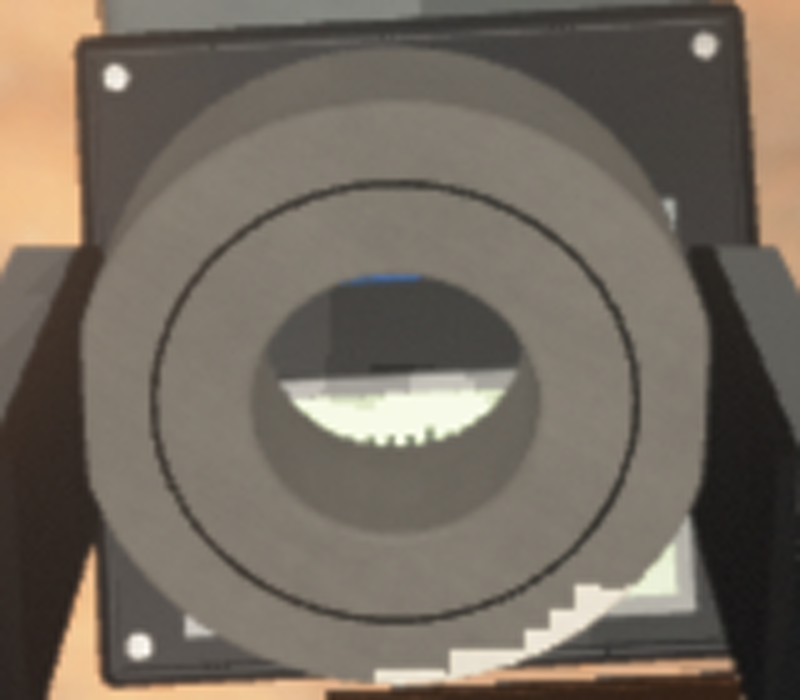

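```bash
python3 - <<'E'
from h import *
f=load('w4')
T=lambda a,b: onz(f,200+(a-2)/5,210+(b-2)/5,.2448)
for L,R,U,D in [((152,400),(638,400),(395,181),(395,622)),((250,400),(540,400),(397,271),(397,535))]:
    L,R,U,D=T(*L),T(*R),T(*U),T(*D); print((L+R)/2,(U+D)/2,np.linalg.norm(L-R),np.linalg.norm(U-D))
print(f['tcw'])
E
```

```text
[0.52374975 0.16600064 0.2448    ] [0.52455277 0.16599677 0.2448    ] 0.03744654863969665 0.03756855191304882
[0.52374975 0.16599928 0.2448    ] [0.52424742 0.16615168 0.2448    ] 0.022344648181426664 0.0224823782351372
[0.45729136 0.16603296 0.37209928]
```

```bash
python3 -m pendant '[[0,0,0,0,30,17,44],[0,0,0,0,80,17,44],[0,0,0,0,125,17,44],[0,0,0,0,143,17,44],[0,0,0,0,143,17,44],[0,0,0,0,143,17,44]]'
python3 - <<'E'
from h import *
snap('wrist','w5'); snap('scene','s5'); snap('side','d5')
f=load('w5');crop(f,'w5c',180,380,200,360,4)
crop(load('s5'),'s5c',100,240,150,320,4);crop(load('d5'),'d5c',190,290,150,250,6)
rel([.51,.165,.23],yawed(180))
E
```

```text
clock: 6.92
eef_pos: [0.5099, 0.1652, 0.2608]
eef_rot: [-0.5, 0.5, 0.5, -0.499]
ft_force: [0.5, 1.0, -1.6]
gripper_width: 0.563
turn [ 0.09 -0.01  0.03] shift [-0.2 30.8 -0.1] at [0.5099 0.1652 0.2608] f [-0.4 -0.1 -2. ] w 0.558 t 7.075 q [ 0.31  0.35 -0.22  1.   -0.    0.31]
```

View pics/w5c.png

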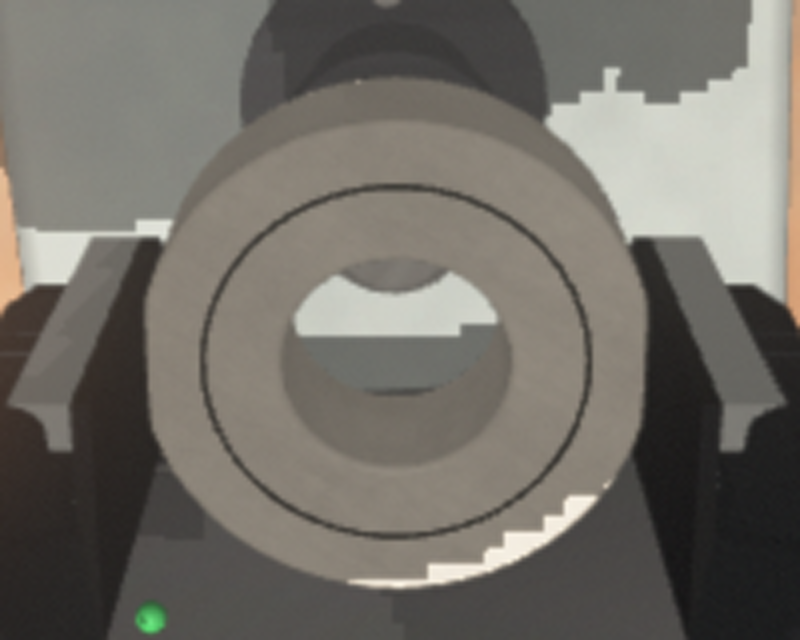

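View pics/s5c.png

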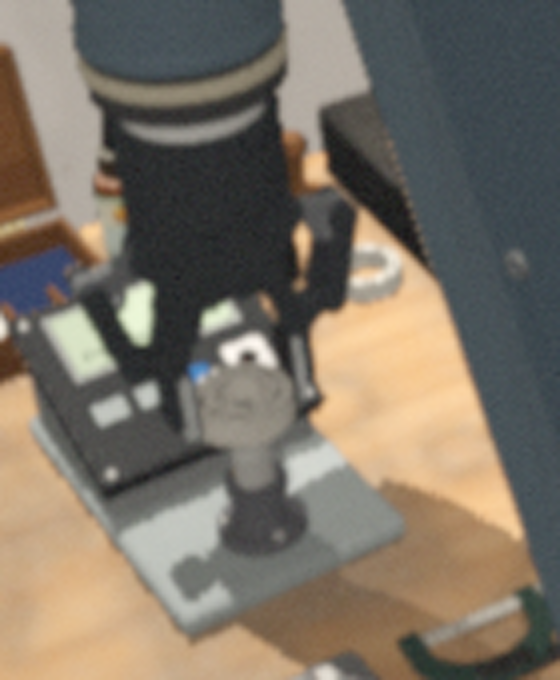

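View pics/d5c.png

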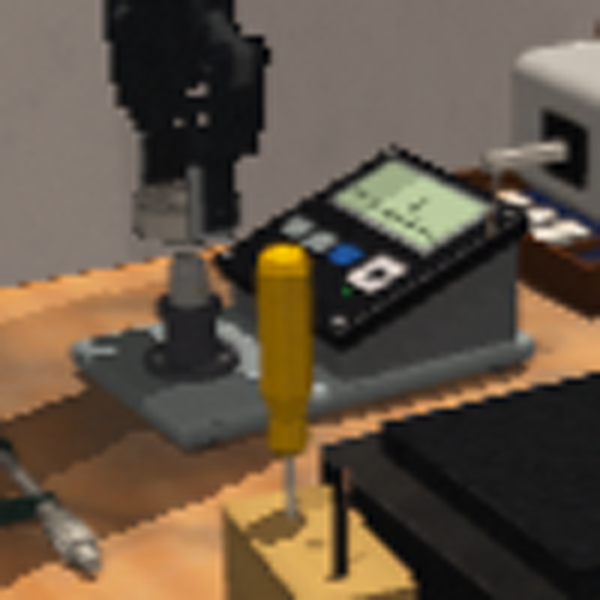

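```bash
python3 - <<'E'
from h import *
f=load('w5')
print('tip edge',onz(f,180+(395-2)/4,200+(292-2)/4,.073),onz(f,180+393/4,200+290/4,.067))
T=lambda a,b: onz(f,180+(a-1.5)/4,200+(b-1.5)/4,.2608-.1578)
for L,R,U,D in [((202,361),(592,361),(396,186),(396,537)),((280,361),(512,361),(397,257),(397,467))]:
    L,R,U,D=T(*L),T(*R),T(*U),T(*D); print((L+R)/2,(U+D)/2,np.linalg.norm(L-R),np.linalg.norm(U-D))
E
```

```text
tip edge [0.5143068  0.16609875 0.073     ] [0.51711293 0.16610462 0.067     ]
[0.50756854 0.16632153 0.103     ] [0.50829548 0.16622257 0.103     ] 0.03756751549243836 0.0374115349068532
[0.5075686  0.16622287 0.103     ] [0.507916   0.16631845 0.103     ] 0.022347810777200584 0.02236894001713241
```

```bash
python3 -m pendant '[[0,0,0,0,10,0,44],[0,0,0,0,18,0,44],[0,0,0,0,24,0,44],[0,0,0,0,29,0,44],[0,0,0,0,33,0,44],[0,0,0,0,33,0,44]]'
python3 - <<'E'
from h import *
rel([.51,.165,.223],yawed(180))
E
```

```text
clock: 7.82
eef_pos: [0.5094, 0.1651, 0.2264]
eef_rot: [0.5, -0.5, -0.5, 0.5]
ft_force: [0.6, 0.3, -1.9]
gripper_width: 0.564
turn [-0.02 -0.   -0.01] shift [-0.1  3.4 -0.6] at [0.5094 0.1651 0.2264] f [ 0.6  0.3 -1.9] w 0.564 t 7.825 q [ 0.31  0.39 -0.27  0.92  0.    0.31]
```

```bash
python3 -m pendant '[[0,0,0,0,3,0,44],[0,0,0,0,3,0,44],[0,0,0,0,3,0,44]]'
python3 -m pendant '[[0,0,0,0,0,0,54],[0,0,0,0,0,0,60],[0,0,0,0,0,0,66],[0,0,0,0,0,0,70],[0,0,0,0,0,0,70]]'
python3 - <<'E'
from h import *
f=snap('wrist','w6');crop(f,'w6c',150,410,180,380,3)
rel([.51,.165,.32],yawed(180))
E
```

```text
clock: 8.2
eef_pos: [0.5095, 0.1651, 0.2238]
eef_rot: [-0.5, 0.5, 0.5, -0.5]
ft_force: [0.5, -1.1, -2.2]
gripper_width: 0.56
clock: 8.82
eef_pos: [0.5095, 0.1651, 0.2237]
eef_rot: [-0.5, 0.5, 0.5, -0.5]
ft_force: [0.7, 1.1, 0.7]
gripper_width: 0.82
turn [-0. -0.  0.] shift [ -0.1 -96.3  -0.5] at [0.5095 0.1651 0.2237] f [ 0.6  0.2 -0.1] w 0.824 t 8.875 q [ 0.31  0.39 -0.27  0.91  0.    0.31]
```

View pics/w6c.png

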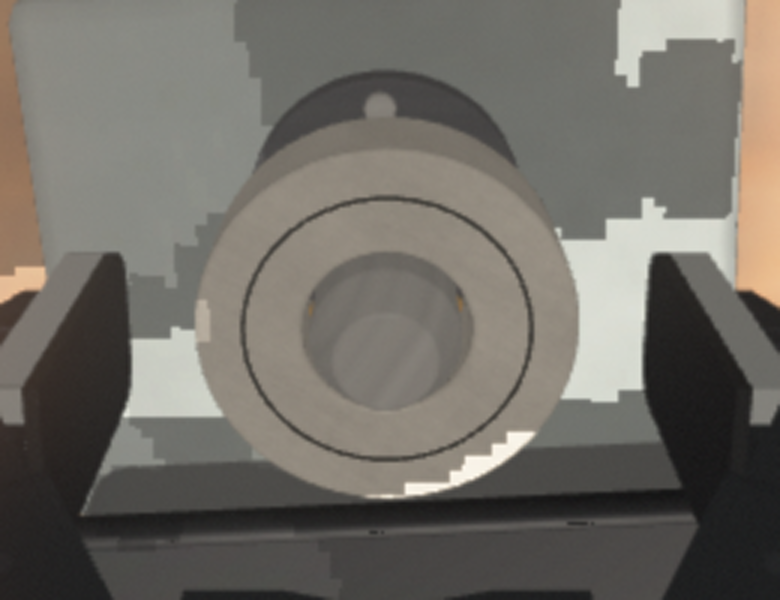

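```bash
python3 -m pendant '[[0,0,0,0,-40,0,72],[0,0,0,0,-95,0,72],[0,0,0,-10,-150,-25,72],[0,0,0,-18,-176,-50,72],[0,0,0,-18,-176,-50,72],[0,0,0,-18,-176,-50,72],[0,0,0,-18,-176,-50,72]]'
python3 - <<'E'
from h import *
f=snap('wrist','w7')
P=cloud(f);c=np.array([.5078,.166]);d=np.hypot(P[...,0]-c[0],P[...,1]-c[1])
X=P[(d<.0235)&(d>.0125)&(P[...,2]>.055)];print(len(X),np.median(X[:,2]))
A=np.c_[X[:,:2]-c,np.ones(len(X))];print(np.linalg.lstsq(A,X[:,2],rcond=None)[0])
Y=P[(d<.03)&(P[...,2]>.06)&(P[...,2]<.069)&(d>.01)];print(cv2.minEnclosingCircle(Y[:,:2].astype(np.float32)))
rel([.51,.165,.32],yawed(180))
E
```

```text
clock: 9.75
eef_pos: [0.5587, 0.1473, 0.3987]
eef_rot: [0.5, -0.5, -0.5, 0.501]
ft_force: [-0.7, -1.1, 0.7]
gripper_width: 0.839
1920 0.06531937487415948
[0.00022769 0.0025012  0.06531474]
((0.5076414942741394, 0.16610196232795715), 0.025090355426073074)
turn [-0.09  0.03 -0.02] shift [17.8 79.  48.7] at [0.5588 0.1473 0.3989] f [-1.5 -0.1  0.1] w 0.846 t 9.8 q [0.26 0.38 0.18 1.37 0.   0.26]
```

View pics/w7.png

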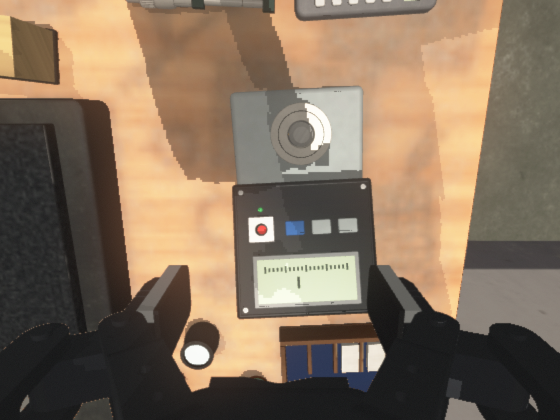

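```bash
python3 - <<'E'
from h import *
f=load('w7');crop(f,'w7c',236,286,204,254,12)
P=cloud(f)
for v in range(214,246,3): print(v,' '.join('%.3f'%P[v,u,2] for u in range(246,278,3)))
E
```

```text
214 0.054 0.052 0.055 0.054 0.053 0.054 0.052 0.054 0.054 0.053 0.054
217 0.055 0.054 0.054 0.055 0.056 0.056 0.056 0.057 0.057 0.054 0.055
220 0.054 0.057 0.056 0.057 0.056 0.056 0.056 0.057 0.056 0.054 0.056
223 0.058 0.058 0.058 0.058 0.058 0.057 0.058 0.058 0.060 0.056 0.056
226 0.058 0.059 0.059 0.058 0.046 0.050 0.051 0.059 0.059 0.058 0.058
229 0.056 0.060 0.060 0.056 0.051 0.051 0.051 0.060 0.059 0.062 0.058
232 0.059 0.061 0.062 0.061 0.052 0.052 0.052 0.060 0.061 0.061 0.058
235 0.060 0.062 0.061 0.061 0.061 0.059 0.061 0.061 0.061 0.061 0.061
238 0.061 0.062 0.064 0.063 0.063 0.062 0.062 0.062 0.063 0.064 0.061
241 0.061 0.063 0.064 0.065 0.063 0.063 0.064 0.064 0.064 0.063 0.062
244 0.063 0.063 0.063 0.063 0.063 0.063 0.062 0.063 0.063 0.063 0.062
```

View pics/w7c.png

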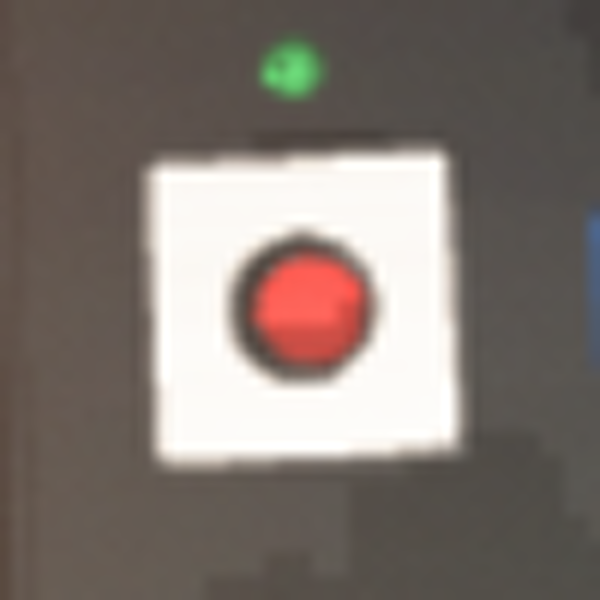

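```bash
python3 - <<'E'
from h import *
f=load('w7');P=cloud(f)
m=np.zeros((420,560),bool);m[218:240,250:273]=1;m[223:237,254:269]=0
X=P[m];c=X.mean(0);n=np.linalg.svd(X-c)[2][2];n*=np.sign(n[2])
print(c,n,'tilt',np.degrees(np.arccos(n[2])),'az',np.degrees(np.arctan2(-n[1],-n[0])))
u,v=236+(303-5.5)/12,204+(307-5.5)/12
d,t=ray(f,u,v);s=((c-t)@n)/(d@n);print('hole',t+s*d)
# wide panel plane
m=np.zeros((420,560),bool);m[190:212,245:365]=1
X=P[m];X=X[np.isfinite(X[:,0])];c2=X.mean(0);n2=np.linalg.svd(X-c2)[2][2];n2*=np.sign(n2[2]);print(n2,np.degrees(np.arccos(n2[2])),np.degrees(np.arctan2(-n2[1],-n2[0])))
# screws
for a in [(241,192),(363,185),(245,311)]: print(px(f,*a))
E
```

```text
[0.58962948 0.13266405 0.05932408] [-0.35058096 -0.02228772  0.93626719] tilt 20.56615805876013 az 3.637607670049277
hole [0.59075395 0.1324891  0.05974096]
[-0.34552153 -0.01931827  0.93821196] 20.24658590374504 3.200102391600326
[0.5599799  0.11433551 0.04630638]
[0.55330084 0.22401101 0.04635742]
[0.65935219 0.11887183 0.08194831]
```

```bash
python3 -m pendant '[[0,0,0,-5,-10,60,60],[0,0,0,-30,-21,110,60],[0,0,0,-80,-21,139,60],[0,0,0,-140,-21,139,60],[0,0,0,-195,-21,139,60],[0,0,0,-230,-21,139,60],[0,0,0,-230,-21,139,60],[0,0,0,-230,-21,139,60],[0,0,0,-230,-21,139,60]]'
python3 - <<'E'
from h import *
f=snap('wrist','w8')
rel([.438,-.083,.42],yawed(180))
E
```

```text
clock: 10.92
eef_pos: [0.4204, -0.082, 0.4206]
eef_rot: [-0.5, 0.5, 0.5, -0.5]
ft_force: [0.3, -0.1, 0.6]
gripper_width: 0.699
turn [-0.    0.09  0.01] shift [ -1.    0.6 -17.5] at [ 0.4205 -0.082   0.4206] f [-0.5  0.2  0.2] w 0.703 t 10.975 q [-0.19  0.06 -0.17  1.34  0.   -0.19]
```

View pics/w8.png

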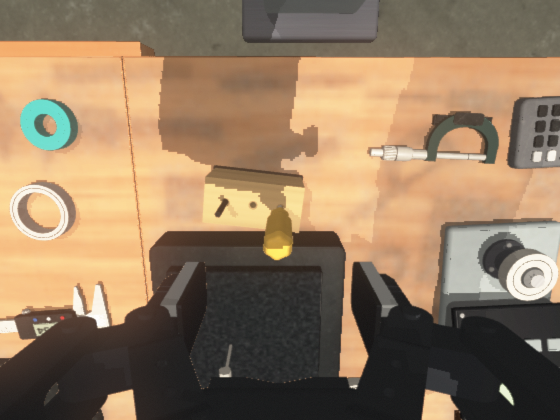

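```bash
python3 - <<'E'
from h import *
f=load('w8');P=cloud(f);crop(f,'w8c',190,320,160,280,5)
hsv=cv2.cvtColor(f['img'],cv2.COLOR_RGB2HSV)
d=np.hypot(P[...,0]-.436,P[...,1]+.083)
for z in np.arange(.09,.175,.01):
    X=P[(d<.025)&(abs(P[...,2]-z)<.005)]
    if len(X)>3: print(z.round(2),len(X),X.min(0).round(4),X.max(0).round(4),X.mean(0).round(4))
E
```

```text
0.09 19 [ 0.4296 -0.0881  0.0919] [ 0.4363 -0.0728  0.0946] [ 0.4321 -0.0798  0.0932]
0.1 58 [ 0.4299 -0.0872  0.0951] [ 0.4352 -0.0729  0.1034] [ 0.4318 -0.0804  0.0987]
0.11 4 [ 0.4281 -0.0837  0.1132] [ 0.4325 -0.0726  0.1149] [ 0.4299 -0.0774  0.1143]
0.12 76 [ 0.4271 -0.0899  0.1153] [ 0.4349 -0.0711  0.1247] [ 0.4296 -0.0802  0.1202]
0.13 93 [ 0.427  -0.0901  0.125 ] [ 0.4335 -0.0715  0.1349] [ 0.4293 -0.0806  0.1301]
0.14 97 [ 0.4267 -0.09    0.135 ] [ 0.4333 -0.0718  0.1449] [ 0.4292 -0.0807  0.1401]
0.15 114 [ 0.4267 -0.0904  0.145 ] [ 0.4344 -0.0716  0.155 ] [ 0.4291 -0.0809  0.1501]
0.16 177 [ 0.4263 -0.0912  0.1551] [ 0.4427 -0.0718  0.1649] [ 0.4302 -0.0813  0.1613]
0.17 589 [ 0.4273 -0.0905  0.165 ] [ 0.4454 -0.0727  0.1713] [ 0.4357 -0.0817  0.1686]
```

View pics/w8c.png

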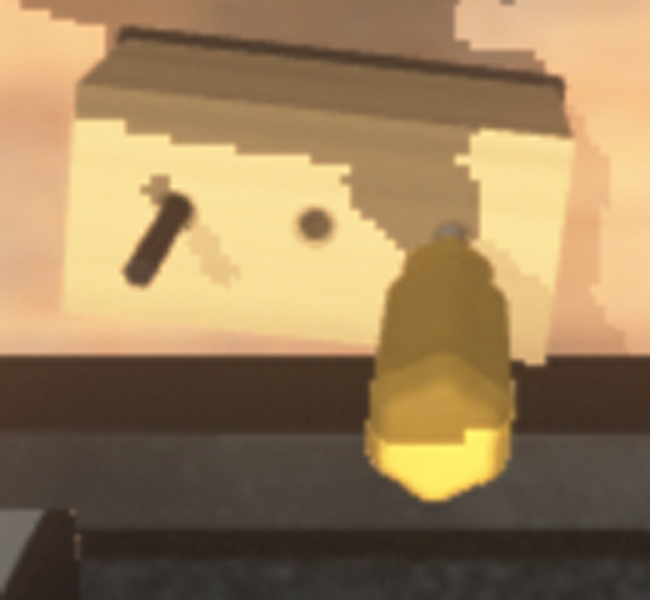

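```bash
python3 -m pendant '[[0,0,0,0,20,-16,60],[0,0,0,0,60,-16,60],[0,0,0,0,100,-16,55],[0,0,0,0,125,-16,50],[0,0,0,0,131,-16,50],[0,0,0,0,131,-16,50],[0,0,0,0,131,-16,50]]'
python3 - <<'E'
from h import *
f=snap('wrist','w9')
rel([.4365,-.0815,.289],yawed(180))
E
```

```text
clock: 11.85
eef_pos: [0.4369, -0.0829, 0.2908]
eef_rot: [-0.499, 0.5, 0.5, -0.5]
ft_force: [0.9, 0.0, 0.6]
gripper_width: 0.589
turn [ 0.09  0.01 -0.02] shift [1.4 1.7 0.4] at [ 0.4369 -0.0829  0.2907] f [-0.7 -0.1  0.1] w 0.581 t 11.9 q [-0.19  0.16 -0.4   1.01  0.   -0.19]
```

View pics/w9.png

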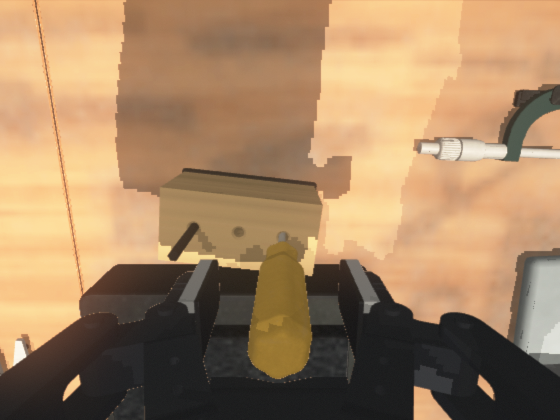

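```bash
python3 -m pendant '[[0,0,0,1.4,1.5,0,50],[0,0,0,1.4,1.5,0,35],[0,0,0,1.4,1.5,0,10],[0,0,0,1.4,1.5,0,10],[0,0,0,1.4,1.5,0,10],[0,0,0,1.4,1.5,0,10],[0,0,0,1.4,1.5,0,10],[0,0,0,1.4,1.5,0,10]]' 80
python3 - <<'E'
from h import *
rel([.4365,-.0815,.289],yawed(180))
E
```

```text
clock: 12.9
eef_pos: [0.4365, -0.0815, 0.2882]
eef_rot: [-0.5, 0.5, 0.5, -0.5]
ft_force: [-0.3, 0.7, 3.2]
gripper_width: 0.211
turn [0. 0. 0.] shift [ 0.  -0.8 -0. ] at [ 0.4365 -0.0815  0.2882] f [-0.3  0.7  3.2] w 0.211 t 12.9 q [-0.18  0.16 -0.4   1.01  0.   -0.18]
```

```bash
python3 -m pendant '[[0,0,0,0,-15,0,10],[0,0,0,0,-40,0,10],[0,0,0,0,-80,0,10],[0,0,0,0,-120,0,10],[0,0,0,0,-130,10,10],[0,0,0,50,-130,20,10],[0,0,0,105,-130,20,10],[0,0,0,160,-130,20,10],[0,0,0,200,-130,20,10],[0,0,0,207,-130,20,10],[0,0,0,207,-130,20,10],[0,0,0,207,-130,20,10]]'
python3 - <<'E'
from h import *
f=snap('wrist','w10');snap('side','d10');snap('scene','s10')
n=np.array([-.342*np.cos(np.radians(3.1)),-.342*np.sin(np.radians(3.1)),.9397])
h=np.array([.5905,.1318,.0597])
rel(h+n*.329,yawed(183.1,-20))
E
```

```text
clock: 14.4
eef_pos: [0.4164, 0.1245, 0.418]
eef_rot: [0.5, -0.5, -0.5, 0.5]
ft_force: [0.4, -0.5, 0.1]
gripper_width: 0.207
turn [-19.99  -3.15  -0.56] shift [  1.1  49.3 -61.6] at [0.4165 0.1247 0.4182] f [0.2 0.5 0. ] w 0.21 t 14.55 q [ 0.29  0.08 -0.16  1.33 -0.    0.29]
```

View pics/w10.png

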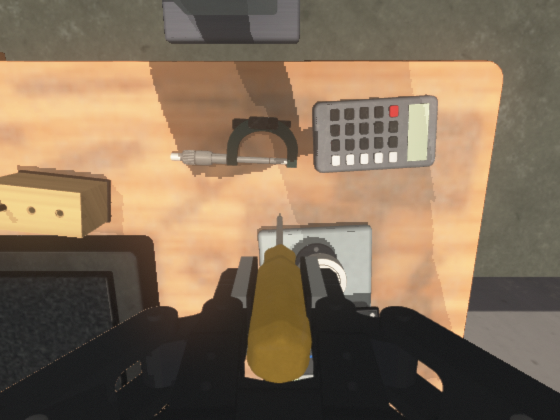

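View pics/d10.png

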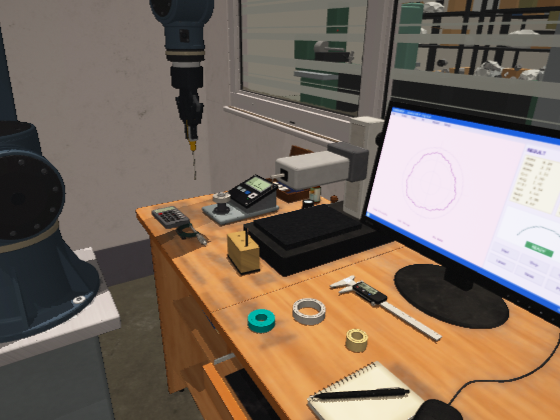

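```bash
python3 -m pendant '[[-8,-1,0,0,10,-20,10],[-16,-3,-0.5,1,20,-40,10],[-20,-3.1,-0.5,1,35,-60,10],[-20,-3.1,-0.5,1,49,-62,10],[-20,-3.1,-0.5,1,49,-62,10],[-20,-3.1,-0.5,1,49,-62,10],[-20,-3.1,-0.5,1,49,-62,10]]'
python3 - <<'E'
from h import *
f=snap('wrist','w11');snap('side','d11');snap('scene','s11')
crop(f,'w11c',220,360,180,320,5)
K=f['camera_matrix'];H=f['hand_eye']
c=np.linalg.inv(H)@[0,.279,0,1];print('nominal tip px',(K@c[:3])[:2]/c[2], c[:3])
n=np.array([-.342*np.cos(np.radians(3.1)),-.342*np.sin(np.radians(3.1)),.9397])
h=np.array([.5905,.1318,.0597]); print('hole px est',proj(f,h),proj(f,[.5908,.1325,.0597]))
rel(h+n*.329,yawed(183.1,-20))
crop(load('d11'),'d11c',190,310,150,250,6);crop(load('s11'),'s11c',90,230,190,310,5)
E
```

```text
clock: 15.42
eef_pos: [0.4786, 0.1265, 0.3698]
eef_rot: [-0.394, 0.563, 0.595, -0.417]
ft_force: [0.4, -0.7, -1.0]
gripper_width: 0.208
nominal tip px [276.87237103 211.49218818] [-0.00119423 -0.00069527  0.25809491]
hole px est [276.27838953 194.38472636] [277.09025644 194.7234604 ]
turn [ 0.02  0.04 -0.03] shift [-0.8  0.5  0.6] at [0.4785 0.1265 0.3695] f [-0.9 -0.1 -0.7] w 0.212 t 15.575 q [ 0.28  0.03 -0.38  0.82 -0.08  0.21]
```

View pics/w11c.png

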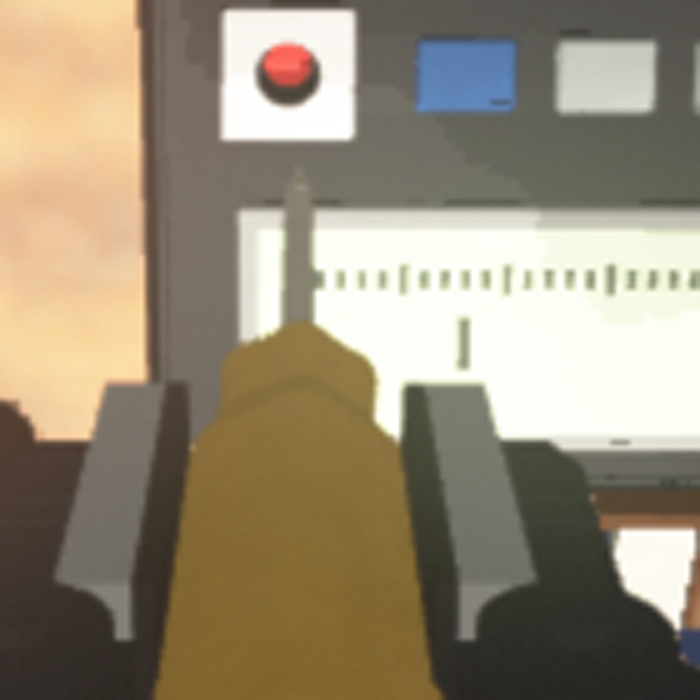

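View pics/d11c.png

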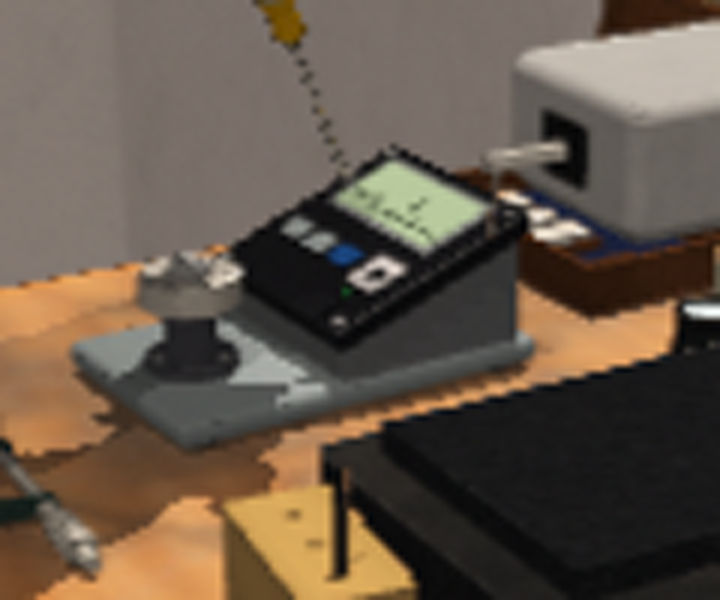

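View pics/s11c.png

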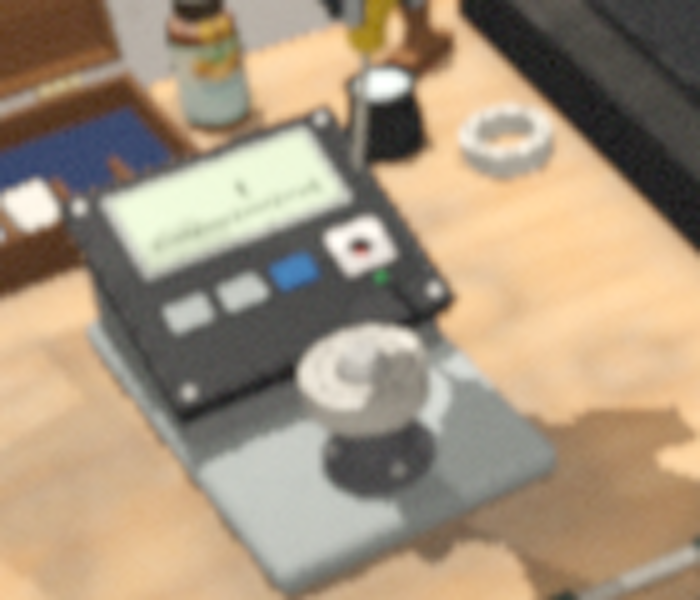

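```bash
cat >> h.py <<'E'
def toolray(f,u,v,y):
    K=f['camera_matrix'];H=np.array(f['hand_eye'])
    d=H[:3,:3]@[(u-K[0,2])/K[0,0],(v-K[1,2])/K[1,1],1.];t=H[:3,3]
    return t+d*(y-t[1])/d[1]
E
python3 - <<'E'
from h import *
f=load('w11')
print('tip',toolray(f,280-.4,213.4,.279), 'shank top',toolray(f,220+299/5-.4,180+320/5,.279-.077))
print('hole',toolray(f,277.5-.4,194.6,.329), toolray(f,277.5-.4,194.6,.332))
P=cloud(f); H=np.array(f['hand_eye'])
R=f['Rcw']@H[:3,:3].T; tcp=f['tcw']-R@H[:3,3]
for a in [(268,190),(288,190),(268,204),(288,204)]: print((R.T@(px(f,*a)-tcp)).round(4))
# tip depth pixels
for v in range(212,240,4): print(v,[round(float(f['z_map'][v,u]),3) for u in range(276,285)])
E
```

```text
tip [ 0.0019335   0.279      -0.00140121] shank top [0.00149421 0.202      0.00444108]
hole [4.25647502e-05 3.29000000e-01 8.49031786e-04] [3.57106400e-05 3.32000000e-01 1.65145785e-04]
[-0.0076  0.3298  0.0046]
[0.0092 0.3302 0.0045]
[-0.0077  0.3295 -0.0074]
[ 0.0093  0.3298 -0.0075]
212 [0.313, 0.312, 0.313, 0.312, 0.313, 0.311, 0.313, 0.313, 0.313]
216 [0.313, 0.253, 0.252, 0.249, 0.249, 0.252, 0.314, 0.312, 0.314]
220 [0.314, 0.243, 0.243, 0.241, 0.241, 0.242, 0.245, 0.315, 0.314]
224 [0.313, 0.233, 0.231, 0.231, 0.232, 0.233, 0.235, 0.314, 0.313]
228 [0.23, 0.226, 0.222, 0.223, 0.223, 0.224, 0.228, 0.314, 0.314]
232 [0.22, 0.217, 0.216, 0.217, 0.215, 0.217, 0.219, 0.315, 0.315]
236 [0.212, 0.21, 0.209, 0.207, 0.209, 0.21, 0.0, 0.317, 0.315]
```

```bash
python3 -m pendant '[[0,0,0,-2,10,2.2,10],[0,0,0,-2,25,2.2,10],[0,0,0,-2,36,2.2,10],[0,0,0,-2,42,2.2,10],[0,0,0,-2,42,2.2,10],[0,0,0,-2,42,2.2,10]]'
python3 - <<'E'
from h import *
f=snap('wrist','w12');snap('side','d12');snap('scene','s12')
crop(f,'w12c',240,320,170,250,8)
crop(load('d12'),'d12c',210,310,150,230,7);crop(load('s12'),'s12c',120,190,190,260,8)
rel([.4785,.1265,.3695],yawed(183.1,-20))
E
```

```text
clock: 16.32
eef_pos: [0.4909, 0.1252, 0.3293]
eef_rot: [-0.394, 0.563, 0.595, -0.417]
ft_force: [0.0, -0.6, -1.2]
gripper_width: 0.209
turn [ 0.04  0.04 -0.03] shift [  2.  -41.9  -2.2] at [0.4909 0.1251 0.3294] f [-0.  -0.2 -1.8] w 0.212 t 16.475 q [ 0.27  0.08 -0.43  0.72 -0.07  0.2 ]
```

View pics/w12c.png

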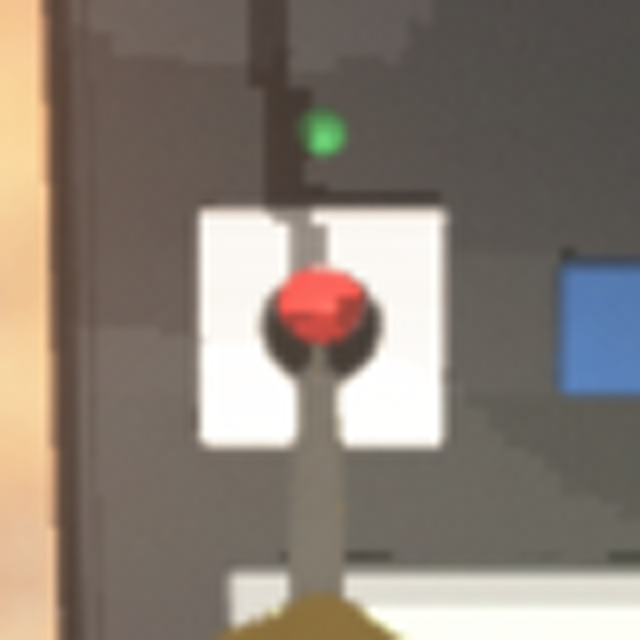

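View pics/d12c.png

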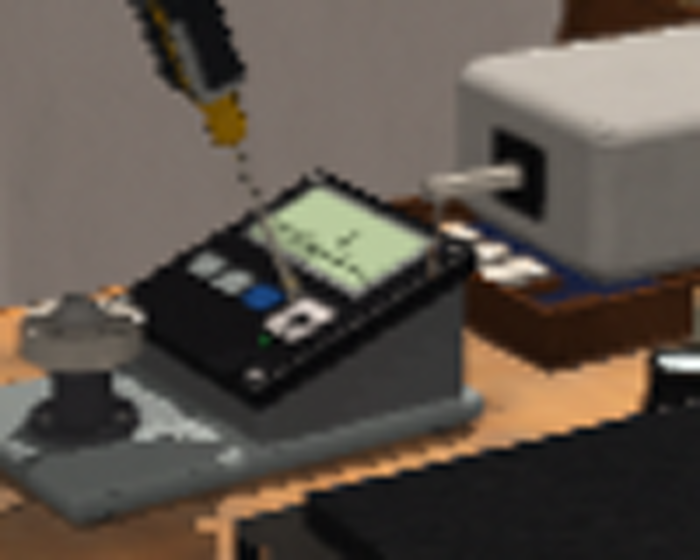

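View pics/s12c.png

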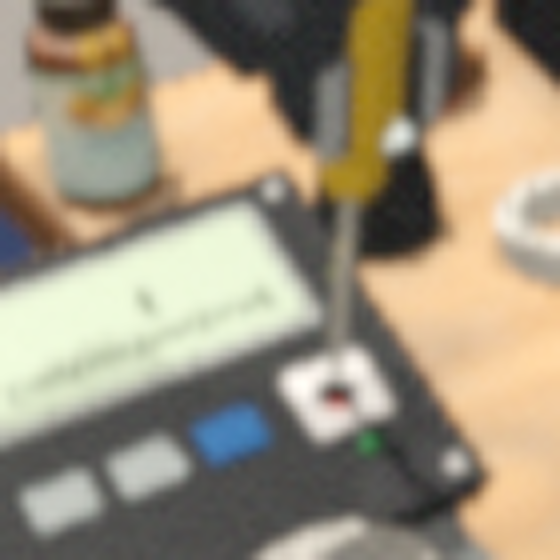

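```bash
python3 - <<'E'
from h import *
f=load('w12')
P=cloud(f); H=np.array(f['hand_eye']);R=f['Rcw']@H[:3,:3].T; tcp=f['tcw']-R@H[:3,3]
ys=[(R.T@(px(f,*a)-tcp))[1] for a in [(268,200),(292,200),(268,220),(292,220)]];print(ys);y=np.mean(ys)
print('tip',toolray(f,279.3,212.6,.279),'hole',toolray(f,279.8,210.1,y))
for v in range(212,232,3): print(v,[round(float(f['z_map'][v,u]),3) for u in range(275,285)])
E
```

```text
[np.float64(0.28859499349929363), np.float64(0.287576737417644), np.float64(0.2878169086902042), np.float64(0.287882028150971)]
tip [ 0.00171971  0.279      -0.00081269] hole [ 0.00211804  0.28796767 -0.00142566]
212 [0.277, 0.279, 0.279, 0.278, 0.276, 0.276, 0.277, 0.281, 0.278, 0.276]
215 [0.271, 0.271, 0.272, 0.271, 0.251, 0.252, 0.273, 0.273, 0.271, 0.269]
218 [0.27, 0.267, 0.248, 0.246, 0.245, 0.245, 0.247, 0.252, 0.268, 0.269]
221 [0.27, 0.269, 0.241, 0.239, 0.239, 0.238, 0.24, 0.244, 0.268, 0.269]
224 [0.27, 0.271, 0.234, 0.232, 0.232, 0.231, 0.233, 0.236, 0.271, 0.269]
227 [0.272, 0.231, 0.228, 0.226, 0.227, 0.226, 0.227, 0.228, 0.271, 0.271]
230 [0.274, 0.225, 0.221, 0.22, 0.221, 0.219, 0.22, 0.223, 0.272, 0.271]
```

```bash
python3 -m pendant '[[0,0,0,0.4,3,-0.5,10],[0,0,0,0.4,7,-0.5,10],[0,0,0,0.4,11,-0.5,10],[0,0,0,0.4,14,-0.5,10],[0,0,0,0.4,14,-0.5,10]]'
python3 - <<'E'
from h import *
f=snap('wrist','w13');snap('side','d13');snap('scene','s13')
crop(f,'w13c',240,320,170,250,7)
crop(load('s13'),'s13c',120,190,190,260,8)
rel([.4909,.1251,.3294],yawed(183.1,-20))
E
```

```text
clock: 17.1
eef_pos: [0.4961, 0.1258, 0.3157]
eef_rot: [-0.394, 0.563, 0.595, -0.417]
ft_force: [0.1, 0.8, -0.3]
gripper_width: 0.209
turn [ 0.01  0.04 -0.03] shift [ -0.4 -14.3   0.4] at [0.4961 0.1258 0.3161] f [-0.1 -1.  -0.8] w 0.212 t 17.25 q [ 0.27  0.1  -0.45  0.69 -0.07  0.2 ]
```

View pics/w13c.png

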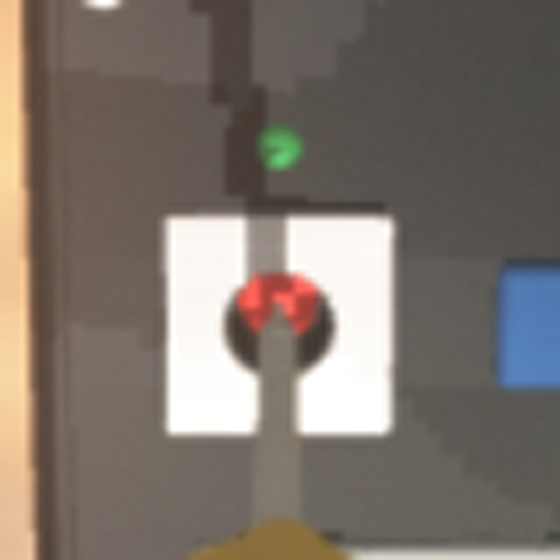

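View pics/s13c.png

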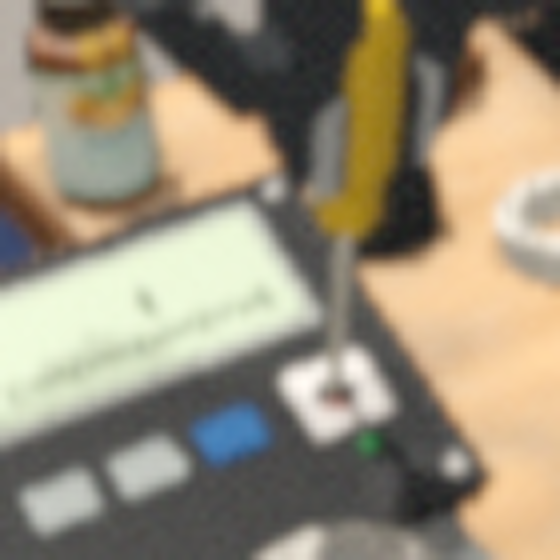

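```bash
python3 -m pendant '[[0,0,0,0,2,0,10],[0,0,0,0,3,0,10],[0,0,0,0,3,0,10],[0,0,0,0,3,0,10]]'; for i in 1; do python3 -m pendant '[[0,0,0,0,1,0,10],[0,0,0,0,2,0,10],[0,0,0,0,2,0,10],[0,0,0,0,2,0,10]]'; done; python3 -m pendant '[[0,0,0,0,1,0,10],[0,0,0,0,1.5,0,10],[0,0,0,0,1.5,0,10],[0,0,0,0,1.5,0,10]]'
```

```text
clock: 17.75
eef_pos: [0.4971, 0.1258, 0.3132]
eef_rot: [-0.394, 0.563, 0.595, -0.417]
ft_force: [0.2, 0.2, -0.8]
gripper_width: 0.21
clock: 18.25
eef_pos: [0.4978, 0.1259, 0.3114]
eef_rot: [-0.394, 0.563, 0.595, -0.417]
ft_force: [-0.5, -0.3, 2.0]
gripper_width: 0.208
clock: 18.75
eef_pos: [0.4983, 0.1259, 0.3099]
eef_rot: [-0.394, 0.563, 0.595, -0.417]
ft_force: [-0.8, 0.7, 1.9]
gripper_width: 0.209
```

```bash
python3 -m pendant '[[0,0,0,0,1,0,10],[0,0,0,0,1,0,10],[0,0,0,0,1,0,10]]'; python3 -m pendant '[[0,0,0,0,1,0,10],[0,0,0,0,1,0,10],[0,0,0,0,1,0,10]]';python3 -m pendant '[[0,0,0,0,0.7,0,10],[0,0,0,0,0.7,0,10],[0,0,0,0,0.7,0,10]]'
```

```text
clock: 19.12
eef_pos: [0.4987, 0.1259, 0.309]
eef_rot: [-0.394, 0.563, 0.595, -0.417]
ft_force: [-2.0, 0.2, 3.2]
gripper_width: 0.211
clock: 19.5
eef_pos: [0.4991, 0.126, 0.3081]
eef_rot: [-0.394, 0.563, 0.595, -0.417]
ft_force: [-2.9, 0.6, 5.8]
gripper_width: 0.209
clock: 19.88
eef_pos: [0.4994, 0.126, 0.3078]
eef_rot: [-0.394, 0.564, 0.595, -0.416]
ft_force: [-5.3, -0.8, 10.4]
gripper_width: 0.207
```

```bash
python3 -m pendant '[[0,0,0,0,0,0,10],[0,0,0,0,0,0,10],[0,0,0,0,0,0,10],[0,0,0,0,0,0,10]]'; python3 - <<'E'
from h import *
f=snap('wrist','w14');snap('scene','s14');snap('side','d14')
crop(f,'w14c',220,340,120,250,5)
crop(load('s14'),'s14c',100,220,180,300,5)
crop(load('d14'),'d14c',140,310,150,250,4)
rel([.4909,.1251,.3294],yawed(183.1,-20))
P=cloud(f);c=np.array([.5076,.166]);d=np.hypot(P[...,0]-c[0],P[...,1]-c[1])
X=P[(d<.024)&(d>.0125)&(P[...,2]>.055)&(P[...,2]<.075)];print(len(X))
if len(X)>20: print(np.median(X[:,2]))
E
```

```text
clock: 20.38
eef_pos: [0.4993, 0.126, 0.3078]
eef_rot: [-0.394, 0.564, 0.595, -0.416]
ft_force: [-4.7, 0.4, 11.2]
gripper_width: 0.21
turn [ 0.05  0.04 -0.03] shift [ -0.5 -23.2   0.6] at [0.4994 0.126  0.3078] f [-5.  -0.6 10.5] w 0.206 t 20.525 q [ 0.27  0.11 -0.45  0.67 -0.07  0.2 ]
4712
0.06532132659517857
```

View pics/w14c.png

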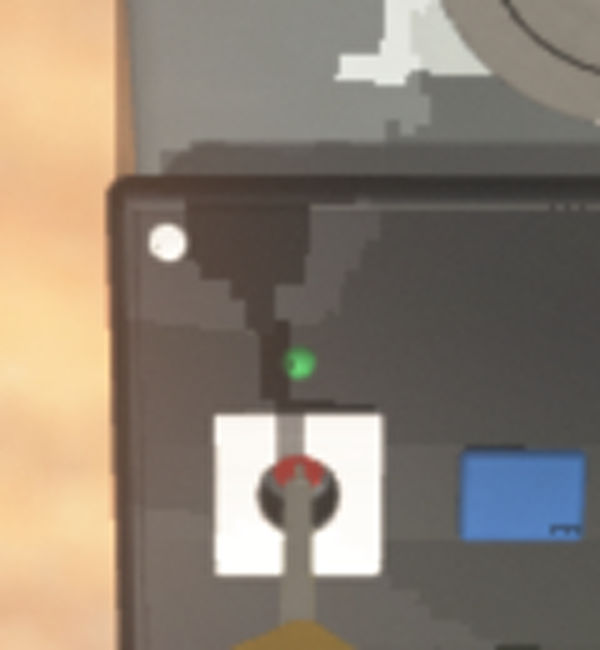

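View pics/s14c.png

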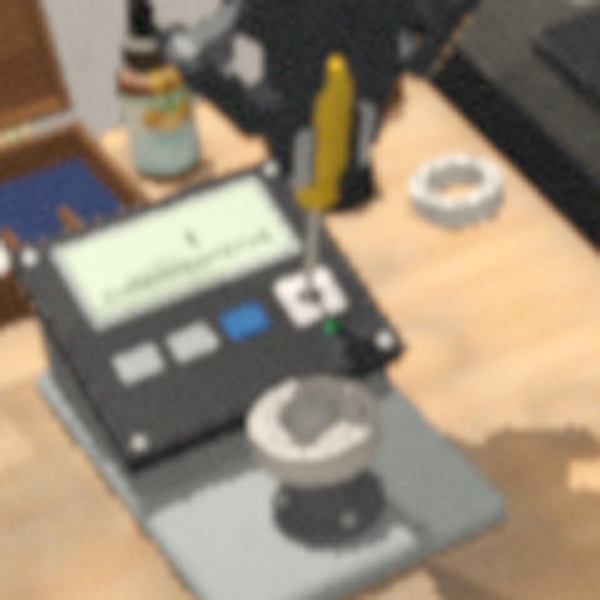

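View pics/d14c.png

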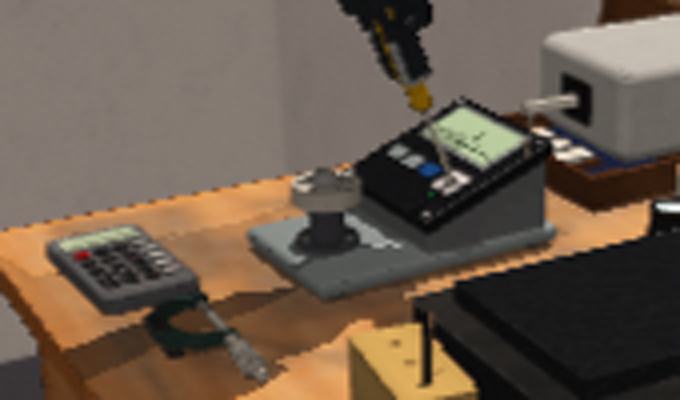

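```bash
python3 - <<'E'
from cell import bot
print(bot.hand_in()); s=bot.sense(); print(s['clock'],s['ft_force'],s['eef_pos'],s['gripper_width'])
E
```

```text
the job is handed in; nothing more can be done
None
the job is handed in; nothing more can be done
```

I put the grey setting ring over the plug, down on the stop collar, and let it go. Then I took the screwdriver from the stand and pushed its blade through the panel hole onto the red key. I handed in at about 20.5 s with the blade still pressing; the hand-in reported no verdict.

- **Ring:** its top face measured 65.3 mm above the desk (65 mm means fully seated). It was flat to 0.003 rad and centred on the plug within about 0.5 mm. I measured its height again with the key held down, and it had not changed.
- **Key:** the push stayed under about 6 N through the spring travel, then rose sharply to a steady 11–12 N. I took that as the key's end stop.
- **Blade depth:** by arm travel the blade was about 13–14 mm below the mouth of the hole, and the key looked deeper in the pictures. I could not read the key's travel directly.
- **Other objects:** the micrometer and the other rings looked in place in the pictures; I did not measure them.

The only disagreement was in the wrist camera, which read about 1–2 mm off against the jaws. I corrected for it by measuring the ring against the plug, and the blade against the hole, in the same picture.

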